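# Load the gravity-feed vial rack in order

### The job

Load the sloping blue vial rack so that the black-capped vial is dispensed first and the large cream-capped vial second: lay the black-capped one crosswise on the open upper end of the ramp and let it roll down to the stop, then the large cream-capped one, so that it comes to rest directly behind it. Set them down gently, do not drop them from a height, and leave the small cream-capped vial where it lies.

Things in the scene. Friction and masses are not known exactly. Their poses are not given: they have to be found in the camera images.
- vial_black_mid (a point): The black-capped vial: glass sample vial with a black screw cap and brownish finds inside, lying on its side on the counter: a cylinder 24 mm in diameter and 58 mm long, about 50 g. The point is its centre, 12 mm above the counter, on its axis; its z axis runs along the vial towards the cap.
- vial_cream_mid (a point): The large cream-capped vial: glass sample vial with a cream-white screw cap and brownish finds inside, lying on its side on the counter: a cylinder 24 mm in diameter and 58 mm long, about 50 g. The point is its centre, 12 mm above the counter, on its axis; its z axis runs along the vial towards the cap.
- vial_small_mid (a point): The small cream-capped vial, a bystander: also with a cream-white cap and lying on its side, but only 20 mm in diameter and 48 mm long. The point is its centre, 10 mm above the counter; its z axis runs along the vial towards the cap. The vials' places are mixed from start to start.
- rack_load (a point): Loading point: middle of the open upper part of the rack's ramp, on the deck surface, 56 mm above the counter. x is horizontal and points uphill, y across the ramp (as a vial must lie), z up. Aluminium deck, 14 degrees slope, ends 56 mm uphill of here; blue side rails 78 mm apart inside, 20 mm high. A clear guard, its top 43 mm above the deck, bridges the ramp 71 to 130 mm downhill of here.
- rack_first (a point): Where the centre of the first vial comes to rest against the blue stop at the low end of the fixed rack (the end nearer the robot), 12 mm above the deck, about 31 mm above the counter; axes as at the loading point, which lies 149 mm uphill. A vial laid across the ramp rolls down here by itself, beneath the guard; the next one rests touching it, its centre 23 mm uphill and 6 mm higher.
Mind the look-alikes: they are no part of the job. Leave any green or yellow look-alike of the part that bears vial_cream_mid alone.

How it is judged:
On the way, in this order (a step that is already met when the one before it is completed fails the run):
1. the black-capped vial lies released against the stop at the low end of the rack (x of vial_black_mid in the frame of rack_load between -0.1634 and -0.1354 m and y of vial_black_mid in the frame of rack_load between -0.02 and 0.02 m and z of vial_black_mid in the frame of rack_load between -0.035 and -0.015 m and angle between the z axis of vial_black_mid and the y axis of rack_load, either way round below 0.5 rad and contact force between the fingers and vial_black below 0.05 N), for 0.2 s.
2. the large cream-capped vial lies released directly behind the black-capped one (all of step 1 and x of vial_cream_mid in the frame of rack_load between -0.1441 and -0.1081 m and y of vial_cream_mid in the frame of rack_load between -0.02 and 0.02 m and z of vial_cream_mid in the frame of rack_load between -0.0292 and -0.0092 m and angle between the z axis of vial_cream_mid and the y axis of rack_load, either way round below 0.5 rad and contact force between the fingers and vial_cream below 0.05 N), for 0.2 s.
At the end, for the whole second after the job is handed in: The black-capped vial lies across the ramp against the stop (within 14 mm along the ramp) and the large cream-capped vial directly behind it (within 18 mm along the ramp); both lie on the deck between the rails (20 mm sideways, 10 mm in height, within 28 degrees of square), released and at rest (all of step 2 and linear speed of each of vial_black, vial_cream below 0.03 m/s); the robot touches nothing.
It fails at once if a vial is dropped or flung onto the rack (it moves faster than 0.8 m/s there) ((linear speed of vial_black above 0.8 m/s and x of vial_black_mid in the frame of rack_load between -0.18 and 0.07 m and y of vial_black_mid in the frame of rack_load between -0.04 and 0.04 m and z of vial_black_mid in the frame of rack_load below 0.05 m) or (linear speed of vial_cream above 0.8 m/s and x of vial_cream_mid in the frame of rack_load between -0.18 and 0.07 m and y of vial_cream_mid in the frame of rack_load between -0.04 and 0.04 m and z of vial_cream_mid in the frame of rack_load below 0.05 m)).
It fails at once if the small cream-capped vial is moved more than 30 mm (distance of vial_small_mid from where it was at the start of the episode above 0.03 m).
It also fails if it takes over 58 s, if anything falls off the work surface, if the arm or the gripper's body presses on something with over 40 N, if the wrist force passes 120 N, or if a joint passes its speed limit or range.

### The arm

A 6-joint arm with a two-finger parallel gripper is mounted at the origin on a cart in front of the work surface, level with it; the furniture and walls round the work are solid. World frame = base frame: x ahead of the robot, y to its left, z up, the work surface at z = 0. Lengths are in m, angles in rad, forces in N, time in s.
With the tool pointing down it reaches from about 0.35 to 0.975 m from the base axis. Payload 4.9 kg.
Tool frame: the origin (TCP) lies at the very end of the fingers, on their centre line; the grasp point (between the pads) lies 19 mm behind it; z points along the fingers, y is the line along which they close (so a half turn about z gives the same grasp; the last joint's range is limited). The gripper opens to 85 mm and grips with 20 to 120 N. Pads are 22 mm wide; open, the fingers measure 114 mm over their backs; the gripper's body (76 mm by 85 mm) begins 54 mm behind the grasp point. The pads swing forward as they close: fully open they stand 13 mm farther back than shut.
Start: joints at [-1.263, 0.053, 1.613, -0, 1.476, -0.119], TCP at [0.259, -0.569, 0.231] pointing down, gripper open.
Joint ranges: [-3.01, 3.01], [-1.01, 2.22], [0.06, 2.58], [-1.02, 4.17], [0.09, 2.62], [-3.14, 3.14]. Speed limits (rad/s): [2.57, 2.57, 3.14, 3.14, 3.14, 3.14].

### API

Orientations are given as a rotation vector (axis times angle).
In Python, from station import get_obs, get_image, finish_job gives the robot as it stands. The module is installed in compiled form; this text tells all that it offers.
- The arm moves only by the tool carry_out, never from a script. Its argument "rows" is a list of rows, each a list of 7 numbers: the turn, a rotation vector about the tool's x, y, z as a fraction of full scale, then the shift along the tool's x, y, z as a fraction of full scale, then the closure, from -1 (fully open) to 1 (shut). A call has 1 to 5 rows; each row is the pose to reach, as a shift and turn from the pose commanded when the call began, along the tool's axes at that moment, turning the shorter way round; what a row does not reach only later rows make up. Full scale, the value 1, is 300 mm for a shift and pi rad for a turn. A row lasts 1/10 s, in which the tool goes at most 50 mm and 8.59 degrees, less where a joint would pass 70% of its speed; a pose out of reach is approached as far as the arm can. A call with a number of a shift or a turn outside -1 to 1 is refused whole. A call with a gripper value outside its range is refused whole. The fingers move at their own pace and stop on an object; "force" is the grip in N (left out, the last holds). Time passes only in rows, so rows that repeat a pose let the fingers close. It gives the time, the measured TCP pose, the force, the opening and the grip force at its end, in the units of the state.
- get_obs(): the state, without advancing time (a new reading comes with each control period).
- get_image(name): name is "scene" or "side" or "wrist"; returns a dict with "img" (420x560x3 uint8, blue, green, red), "mtx" (3x3 intrinsics, pixels), "R" (3x3) and "t" (3): a world point X has camera coordinates R X + t. Camera axes: x right, y down, z forward; pixel columns grow to the right and rows downward; lengths in m; the calibration is good to about 2 mm. The wrist camera is an equidistant fisheye: a pixel r from the principal point sees the ray r / f radians off the axis. A picture is of the moment at which its call begins. There is no depth.
- finish_job(): hands the job in; it is judged then, once.
The state is a dict: "t": time; "q": joint angles; "dq": joint speeds; "effort": joint torques, N m; "tool_pos": TCP position; "tool_rot": TCP orientation; "contact_force": force on the tool from outside, world axes, zero at the start; "wrist_torque": the same for the moment, N m; "opening": finger opening in m; "grip_force": force on a finger pad.
Only numpy, scipy, OpenCV 4.12 (cv2) and the standard library are available. Lean on these libraries where they do the work, as an engineer would, in place of code of your own. Each camera call takes 0.05 s, during which the arm holds its last target. There are 200 camera calls.

## Working session

There is one attempt and no reset: what is moved stays moved. The work goes in short steps, Python scripts to look and compute and a tool call to move; the robot and the scene stay as the last step left them, time stands still between calls to the robot, and variables do not carry over. Pictures are saved under pics/ and viewed, at most 10 in all, crops included, and the job is handed in when it is done.

Besides the shell and the picture viewer there is one more tool, called in YAML: its name, and indented under it one key for each argument. carry_out: Moves the arm, as the interface text tells. Shift numbers are shares of 300 mm and turn numbers shares of pi rad, none past 1 either way. Its arguments: {"type":"object","properties":{"rows":{"type":"array"},"force":{"type":"number"}},"required":["rows"]}

```bash
mkdir -p pics
python3 - <<'E'
from station import *
import cv2,numpy as np
o=get_obs();print(o)
for n in["scene","side"]:
    d=get_image(n);cv2.imwrite(f"pics/{n}0.png",d["img"]);np.savez(f"{n}0.npz",**d);print(n,d["mtx"].round(1).tolist(),d["R"].round(3).tolist(),d["t"].round(3).tolist())
a=cv2.imread("pics/scene0.png");
E
```

```text
{'t': 0.0, 'q': array([-1.26299386e+00,  5.33738738e-02,  1.61427577e+00,  1.62858940e-05,
        1.47599477e+00, -1.18984391e-01]), 'dq': array([ 0.00039188,  0.00243189,  0.00035155, -0.00023189, -0.0008845 ,
        0.00160835]), 'effort': array([-1.90874271e-03, -3.93681514e+01, -3.70182967e+01, -2.56267058e-04,
        6.98191798e-03,  1.62447395e-05]), 'tool_pos': array([ 0.25854378, -0.56834304,  0.23006335]), 'tool_rot': array([-3.06833743e+00, -6.64883568e-01,  2.78286543e-04]), 'contact_force': array([ 0.7863091 , -0.02327235, -0.26920537]), 'wrist_torque': array([0.00169196, 0.02627225, 0.00467135]), 'grip_force': 0.0, 'opening': 0.08565043936956701}
scene [[501.7, 0.0, 284.3], [0.0, 501.7, 210.3], [0.0, 0.0, 1.0]] [[0.551, -0.834, 0.004], [-0.532, -0.355, -0.769], [0.643, 0.422, -0.639]] [-0.528, 0.241, 0.775]
side [[491.4, 0.0, 285.0], [0.0, 491.4, 210.0], [0.0, 0.0, 1.0]] [[0.965, 0.262, 0.008], [0.229, -0.827, -0.513], [-0.128, 0.497, -0.859]] [-0.423, -0.281, 1.174]
```

View pics/scene0.png

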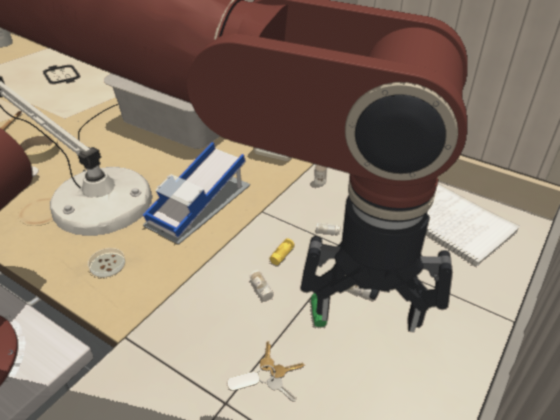

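View pics/side0.png

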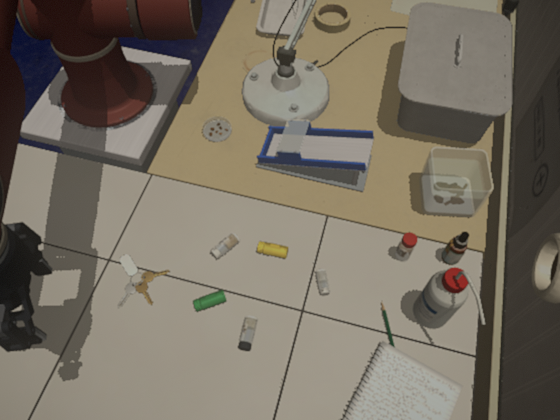

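Side view: the cream-capped candidates are at (225,245) and (322,282). The first looks larger, so I take it as the large one. The black-capped vial is at (248,333), with look-alikes in yellow (272,250) and green (209,300). The rack runs from (262,150) at the low end to (372,140). I'll enlarge a crop to confirm this and measure at the same time.

```bash
cat > h.py <<'E'
import numpy as np,cv2
from scipy.spatial.transform import Rotation as Ro
def ray(d,u,v):
    K,R,t=d["mtx"],d["R"],d["t"]
    c=np.linalg.inv(K)@[u,v,1.]; return -R.T@t, R.T@c
def onplane(d,uv,z):
    o,r=ray(d,*uv); return o+r*(z-o[2])/r[2]
def proj(d,X):
    c=d["R"]@np.asarray(X)+d["t"]; p=d["mtx"]@c; return p[:2]/p[2]
E
python3 - <<'E'
from h import *
d=dict(np.load("side0.npz"));im=d["img"]
crop=im[110:360,180:380];cv2.imwrite("pics/crop0.png",cv2.resize(crop,None,fx=3,fy=3,interpolation=cv2.INTER_CUBIC)[:,:][150:750] if 0 else cv2.resize(im[215:360,190:350],None,fx=4,fy=4,interpolation=cv2.INTER_CUBIC))
cv2.imwrite("pics/rack0.png",cv2.resize(im[110:195,245:390],None,fx=5,fy=5,interpolation=cv2.INTER_CUBIC))
hsv=cv2.cvtColor(im,cv2.COLOR_BGR2HSV)
# vials: deviation from local counter colour
bg=cv2.medianBlur(im,51); df=np.abs(im.astype(int)-bg).sum(2)
for n,(x0,y0,x1,y1),z in[("A",(205,228,245,265),.012),("B",(310,265,335,300),.010),("blk",(234,312,264,355),.012)]:
    m=(df[y0:y1,x0:x1]>45).astype(np.uint8)
    c=max(cv2.findContours(m,0,2)[0],key=cv2.contourArea)+[x0,y0]
    r=cv2.minAreaRect(c);b=cv2.boxPoints(r)
    P=[onplane(d,p,z)[:2] for p in b]
    print(n,r,onplane(d,r[0],z).round(4),"sides",[np.linalg.norm(P[i]-P[i-1]).round(4) for i in range(4)],np.round(P,3).tolist())
E
```

```text
A ((223.86538696289062, 246.82693481445312), (12.717340469360352, 31.047849655151367), 52.12501525878906) [ 0.4032 -0.3216  0.012 ] sides [np.float64(0.0269), np.float64(0.0614), np.float64(0.0276), np.float64(0.0606)] [[0.376, -0.339], [0.409, -0.287], [0.43, -0.304], [0.398, -0.355]]
B ((317.268798828125, 282.0028991699219), (32.47124099731445, 16.45066261291504), 53.746158599853516) [ 0.5945 -0.3438  0.01  ] sides [np.float64(0.0621), np.float64(0.0326), np.float64(0.0629), np.float64(0.0316)] [[0.561, -0.336], [0.581, -0.31], [0.627, -0.352], [0.608, -0.377]]
blk ((246.68292236328125, 334.1463317871094), (14.247979164123535, 33.66434860229492), 12.094757080078125) [ 0.4973 -0.4734  0.012 ] sides [np.float64(0.0248), np.float64(0.0597), np.float64(0.0257), np.float64(0.0594)] [[0.488, -0.503], [0.482, -0.444], [0.507, -0.443], [0.512, -0.502]]
```

View pics/crop0.png

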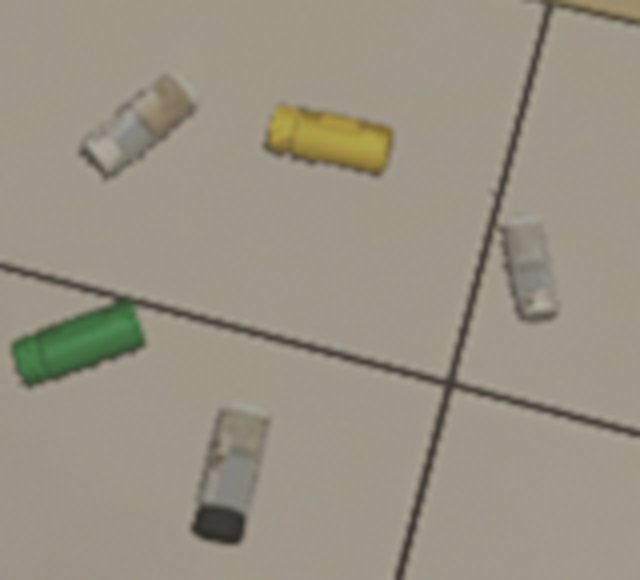

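View pics/rack0.png

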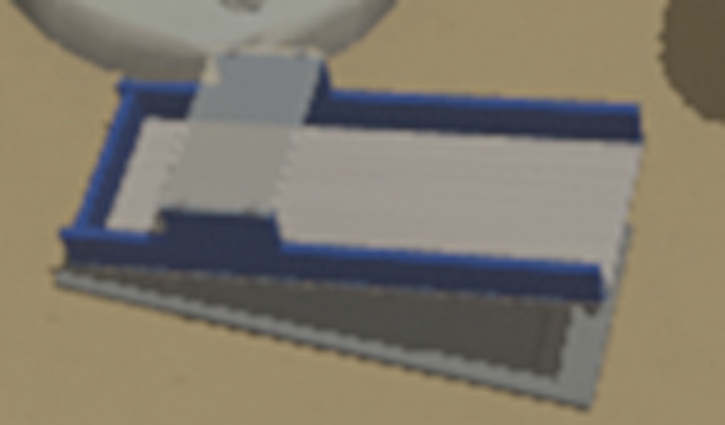

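Crop: the vial at crop (138,125) is the large cream one: about 32 px long against 26 px for the vial at (530,268), and measured at 61x27 mm. It has a cream cap and is neither green nor yellow. The black cap is at crop (220,523). In the rack crop, the rail-top corners are far-low (125,85), near-low (65,232), far-up (640,105) and near-up (602,267).

Run:
```python
from h import *
d=dict(np.load("side0.npz"));s=dict(np.load("scene0.npz"))
f=lambda u,v:(245+u/5-.4,110+v/5-.4)
FL=onplane(d,f(125,85),.037);NL=onplane(d,f(65,232),.037);FU=onplane(d,f(640,105),.089);NU=onplane(d,f(602,267),.089)
D=onplane(d,f(642,142),.0697)
for n,p in zip("FL NL FU NU D".split(),(FL,NL,FU,NU,D)):print(n,p.round(4),proj(s,p).round(1))
print(np.linalg.norm(FL-NL),np.linalg.norm(FU-NU),np.linalg.norm(FL-FU),np.linalg.norm(NL-NU))
x=((FU+NU)-(FL+NL));print("yaw up",np.degrees(np.arctan2(x[1],x[0])), [np.degrees(np.arctan2(*(q)[1::-1])) for q in (FU-FL,NU-NL)], np.degrees(np.arctan2(*((FU-NU)[1::-1]))))
a=x[:2]/np.linalg.norm(x[:2]);m=(FU+NU)[:2]/2;print("load",m-a*.056)
i=cv2.resize(s["img"][130:250,130:260],None,fx=5,fy=5,interpolation=cv2.INTER_CUBIC)
for p in(FL,NL,FU,NU,D):
    q=(proj(s,p)-[130,130])*5+2;cv2.circle(i,tuple(int(v) for v in q),3,(0,0,255),-1)
cv2.imwrite("pics/rack1.png",i)
# vials
for n,c in(("cream",((95,158),(186,86))),("black",((219,528),(243,411)))):
    P=[onplane(d,(190+u/4-.4,215+v/4-.4),.012) for u,v in c];v=P[0]-P[1]
    print(n,((P[0]+P[1])/2).round(4),"capdir",np.degrees(np.arctan2(v[1],v[0])),np.linalg.norm(v), [proj(s,p).round(0) for p in P])
```

```text
FL [ 0.411 -0.028  0.037] [145.3 212.4]
NL [ 0.409  -0.1118  0.037 ] [175.7 228.5]
FU [ 0.6301 -0.0239  0.089 ] [211.9 141. ]
NU [ 0.63   -0.1089  0.089 ] [242.5 152.8]
D [ 0.6346 -0.0264  0.0697] [214.8 147.9]
0.08387457907887728 0.08500781446722994 0.22523775590772074 0.22709054611939347
yaw up 0.9053035707207294 [np.float64(1.0606563169230387), np.float64(0.7512887636007277)] 89.91380404591642
load [ 0.57408042 -0.06728372]
cream [ 0.4037 -0.3173  0.012 ] capdir -121.54465404201815 0.05724620595663245 [array([268., 295.]), array([255., 273.])]
black [ 0.4972 -0.469   0.012 ] capdir -84.04298754288767 0.053079812958309436 [array([376., 291.]), array([348., 281.])]
```

View pics/rack1.png

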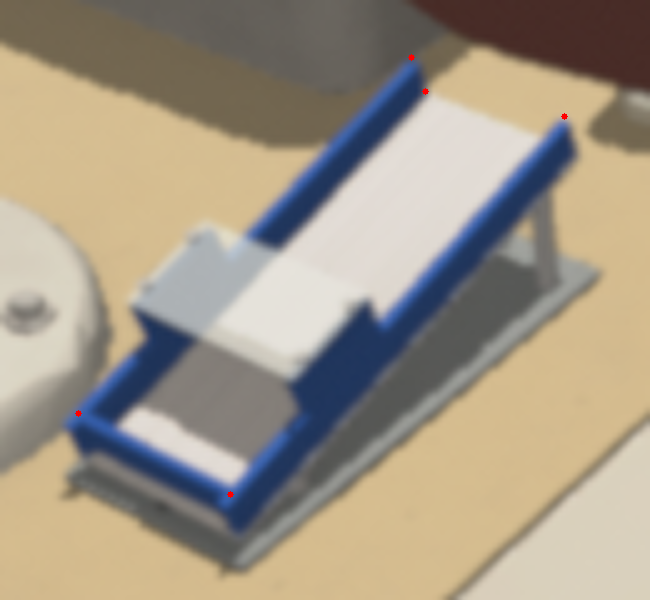

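The projected corners match the scene view to within about 2 px. The rack's loading point is near (0.573, -0.067), with uphill close to +x (yaw 1°). Next I'll plan the approach to the black vial.

```bash
cat >> h.py <<'E'
def pose(x,y,z,yaw,tilt=0):
    # tool y (closing) at heading yaw deg, tool z down; tilt deg leans fingers' tip uphill
    a=np.radians(yaw);Y=np.array([np.cos(a),np.sin(a),0]);Z=np.array([0,0,-1.])
    M=np.column_stack([np.cross(Y,Z),Y,Z])
    ax=np.array([-np.sin(a),np.cos(a),0])
    return np.array([x,y,z]),Ro.from_rotvec(-np.radians(tilt)*ax)*Ro.from_matrix(M)
def plan(ts,start=None):
    if start is None:
        from station import get_obs
        o=get_obs();print(o["t"],o["tool_pos"].round(4),o["opening"].round(4),o["grip_force"]);start=(o["tool_pos"],Ro.from_rotvec(o["tool_rot"]))
    p,R=start
    for q,S in ts:
        t=(R.inv()*S).as_rotvec();s=R.inv().apply(q-p)
        print("turn",(t/np.pi).round(4).tolist(),"shift",(s/.3).round(4).tolist(),"| deg %.0f mm %.0f"%(np.degrees(np.linalg.norm(t)),1e3*np.linalg.norm(q-p)));p,R=q,S
E
python3 - <<'E'
from h import *
print(pose(0,0,0,0,14)[1].apply([0,0,1]))
plan([pose(.38,-.52,.2,-30),pose(.497,-.471,.12,6),pose(.497,-.471,.003,6)])
E
```

```text
[ 0.2419219   0.         -0.97029573]Traceback (most recent call last):
  File "<stdin>", line 3, in <module>
  File "h.py", line 19, in plan
    o=get_obs();print(o["t"],o["tool_pos"].round(4),o["opening"].round(4),o["grip_force"]);start=(o["tool_pos"],Ro.from_rotvec(o["tool_rot"]))
                                                    ^^^^^^^^^^^^^^^^^^
AttributeError: 'float' object has no attribute 'round'
```

```bash
sed -i 's/o\["opening"\].round(4)/round(o["opening"],4)/' h.py
python3 - <<'E'
from h import *
plan([pose(.38,-.52,.2,-30),pose(.497,-.471,.12,6),pose(.497,-.471,.003,6)])
E
```

```text
0.1 [ 0.2585 -0.5684  0.2302] 0.0852 0.0
turn [-0.0006, -0.0003, -0.1975] shift [0.4353, 0.021, 0.1007] | deg 36 mm 134
turn [0.0, 0.0, -0.2] shift [0.3365, 0.2561, 0.2667] | deg 36 mm 150
turn [0.0, 0.0, 0.0] shift [0.0, 0.0, 0.39] | deg 0 mm 117
```

carry_out:
  rows:
    - [0,0,-0.1975,0.435,0.021,0.1,-0.3]
    - [0,0,-0.1975,0.435,0.021,0.1,-0.3]
    - [0,0,-0.1975,0.435,0.021,0.1,-0.3]
    - [0,0,-0.1975,0.435,0.021,0.1,-0.3]
    - [0,0,-0.1975,0.435,0.021,0.1,-0.3]
  force: 30

```text
t: 0.6
tool_pos: [0.3808, -0.5195, 0.2]
tool_rot: [-2.717, -1.574, 0.0]
contact_force: [-0.8, 0.1, -0.2]
opening: 0.055
grip_force: 0.0
```

carry_out:
  rows:
    - [0,0,-0.2,0.3365,0.256,0.267,-0.3]
    - [0,0,-0.2,0.3365,0.256,0.267,-0.3]
    - [0,0,-0.2,0.3365,0.256,0.267,-0.3]
    - [0,0,-0.2,0.3365,0.256,0.267,-0.3]
    - [0,0,-0.2,0.3365,0.256,0.267,-0.3]

```text
t: 1.1
tool_pos: [0.4969, -0.4708, 0.1195]
tool_rot: [-2.1, -2.333, -0.0]
contact_force: [0.2, -0.3, 0.9]
opening: 0.0553
grip_force: 0.0
```

carry_out:
  rows:
    - [0,0,0,0,0,0.13,-0.3]
    - [0,0,0,0,0,0.25,-0.3]
    - [0,0,0,0,0,0.34,-0.3]
    - [0,0,0,0,0,0.385,-0.3]
    - [0,0,0,0,0,0.385,-0.3]

```text
t: 1.6
tool_pos: [0.4954, -0.4714, 0.004]
tool_rot: [-2.104, -2.328, -0.0]
contact_force: [-0.8, 0.2, 0.2]
opening: 0.0555
grip_force: 0.0
```

carry_out:
  rows:
    - [0,0,0,0,0,0,1]
    - [0,0,0,0,0,0,1]
    - [0,0,0,0,0,0,1]
    - [0,0,0,0,0,0,1]
    - [0,0,0,0,0,0,1]
  force: 30

```text
t: 2.1
tool_pos: [0.4983, -0.4733, 0.0086]
tool_rot: [2.099, 2.331, -0.002]
contact_force: [-0.2, 0.8, 6.9]
opening: 0.0215
grip_force: 30.0
```

Run:
```python
from h import *
from station import get_image
d=get_image("side");cv2.imwrite("pics/g1.png",d["img"][200:420,130:380].repeat(2,0).repeat(2,1))
u=np.array([1,np.tan(np.radians(1)),0]);n=pose(0,0,0,1,14)[1].apply([0,0,1])
L=np.array([.573,-.067,.056])
def load(s,h): # vial centre s uphill (horizontal), clear h above deck; tip 9mm past centre
    c=L+u*s+[0,0,s*np.tan(np.radians(14))]-n*(12+h)*1e-3
    p=c+n*.009; return pose(*p,1,14)
plan([pose(.497,-.471,.18,6),pose(.53,-.27,.2,3,7),load(-.005,.06),load(-.005,.0015)])
```

```text
2.15 [ 0.4983 -0.4733  0.0086] 0.0218 29.96552005992271
turn [0.0007, 0.0013, 0.0] shift [0.0057, -0.0023, -0.5714] | deg 0 mm 171
turn [-0.0389, -0.001, 0.0166] shift [0.6548, 0.1794, -0.0667] | deg 8 mm 205
turn [-0.0389, -0.002, 0.0109] shift [0.6689, 0.1004, 0.4902] | deg 7 mm 251
turn [0.0, 0.0, 0.0] shift [-0.0, 0.0, 0.0002] | deg 0 mm 0
```

View pics/g1.png

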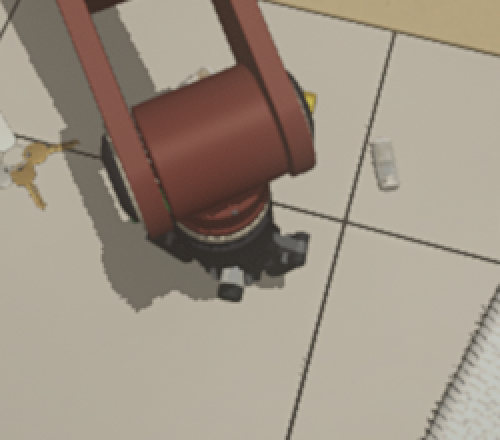

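The black vial sits between the fingers with its cap at crop (230,288). I'll lift it and check how it sits in the grip.

carry_out:
  rows:
    - [0,0,0,0,0,-0.05,1]
    - [0,0,0,0,0,-0.2,1]
    - [0,0,0,0,0,-0.36,1]
    - [0,0,0,0,0,-0.5,1]
    - [0,0,0,0,0,-0.57,1]

```text
t: 2.65
tool_pos: [0.4986, -0.4729, 0.1835]
tool_rot: [2.097, 2.329, -0.001]
contact_force: [0.4, -0.8, 0.0]
opening: 0.0219
grip_force: 29.3
```

Run:
```python
from h import *
from station import *
d=get_image("wrist");a=d["img"]
d=get_image("scene");b=d["img"]
o=get_obs();print(o["contact_force"],o["wrist_torque"],proj(d,o["tool_pos"]),proj(d,o["tool_pos"]+[0,0,.019]))
p=proj(d,o["tool_pos"]).astype(int);x,y=np.clip(p[0]-70,0,420),np.clip(p[1]-80,0,300)
c=cv2.resize(b[y:y+120,x:x+140],(490,420),interpolation=cv2.INTER_CUBIC)
q=((proj(d,o["tool_pos"])-[x,y])*3.5).astype(int);cv2.circle(c,tuple(int(i) for i in q),3,(0,0,255),-1)
a=cv2.resize(a,(310,420))
cv2.imwrite("pics/g2.png",np.hstack([c,a]))
```

```text
[ 0.41080411  0.4727203  -0.60228312] [-0.05566272  0.0222405   0.01409013] [376.00983515 212.34266108] [377.51664103 202.82208   ]
```

View pics/g2.png

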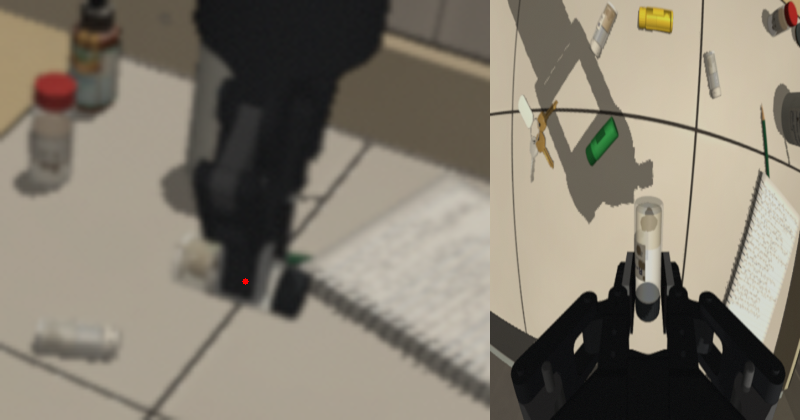

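The vial is held level near the fingertips, with its cap at crop (290,290) and its centre about 4 mm behind the TCP. Before going to the rack, I'll check how much clearance the lamp leaves.

```bash
cat >> h.py <<'E'
L=np.array([.573,-.067,.056])
def load(s,h,e=3.5):
    u=np.array([1,np.tan(np.radians(1)),0]);n=pose(0,0,0,1,14)[1].apply([0,0,1])
    return pose(*(L+u*s+[0,0,s*np.tan(np.radians(14))]-n*(12+h-e)*1e-3),1,14)
E
python3 - <<'E'
from h import *
a=dict(np.load("scene0.npz"));b=dict(np.load("side0.npz"))
for p,q in(((90,158),(286,52)),((20,105),(300,15))):
    o,r=ray(a,*p);O,R=ray(b,*q);k=np.linalg.lstsq(np.column_stack([r,-R]),O-o,rcond=None)[0];print((o+r*k[0]).round(3),(O+R*k[1]).round(3))
plan([pose(.53,-.27,.2,3,7),load(-.005,60),load(-.005,2.5)])
E
```

```text
[0.411 0.107 0.117] [0.409 0.113 0.124]
[0.39  0.264 0.198] [0.412 0.222 0.139]
2.75 [ 0.4989 -0.4735  0.1833] 0.0218 29.32983831851743
turn [-0.037, 0.0015, 0.0168] shift [0.6632, 0.1743, -0.0599] | deg 7 mm 206
turn [-0.0389, -0.002, 0.0109] shift [0.6707, 0.0739, 0.2736] | deg 7 mm 218
turn [0.0, 0.0, 0.0] shift [0.0, 0.0, 0.1917] | deg 0 mm 58
```

carry_out:
  rows:
    - [-0.037,0.0015,0.0168,0.663,0.174,-0.06,1]
    - [-0.037,0.0015,0.0168,0.663,0.174,-0.06,1]
    - [-0.037,0.0015,0.0168,0.663,0.174,-0.06,1]
    - [-0.037,0.0015,0.0168,0.663,0.174,-0.06,1]
    - [-0.037,0.0015,0.0168,0.663,0.174,-0.06,1]

```text
t: 3.25
tool_pos: [0.5278, -0.2631, 0.1928]
tool_rot: [2.107, 2.23, 0.139]
contact_force: [0.1, -0.5, -1.3]
opening: 0.0219
grip_force: 29.4
```

carry_out:
  rows:
    - [-0.039,-0.002,0.011,0.671,0.074,0.274,1]
    - [-0.039,-0.002,0.011,0.671,0.074,0.274,1]
    - [-0.039,-0.002,0.011,0.671,0.074,0.274,1]
    - [-0.039,-0.002,0.011,0.671,0.074,0.274,1]
    - [-0.039,-0.002,0.011,0.671,0.074,0.274,1]

```text
t: 3.75
tool_pos: [0.5463, -0.0613, 0.1125]
tool_rot: [2.084, 2.124, 0.258]
contact_force: [0.4, -0.7, -1.5]
opening: 0.0218
grip_force: 29.5
```

Run:
```python
from h import *
from station import *
plan([load(-.005,15),load(-.005,2.5)])
d=get_image("side");cv2.imwrite("pics/p1.png",np.hstack([cv2.resize(d["img"][70:210,240:400],None,fx=2.5,fy=2.5),cv2.resize(get_image("scene")["img"][100:240,130:290],None,fx=2.5,fy=2.5)]))
```

```text
3.75 [ 0.5463 -0.0613  0.1125] 0.0218 29.513155804015696
turn [-0.0041, -0.0034, 0.0001] shift [-0.022, 0.025, 0.1254] | deg 1 mm 39
turn [0.0, 0.0, 0.0] shift [0.0, 0.0, 0.0417] | deg 0 mm 13
```

View pics/p1.png

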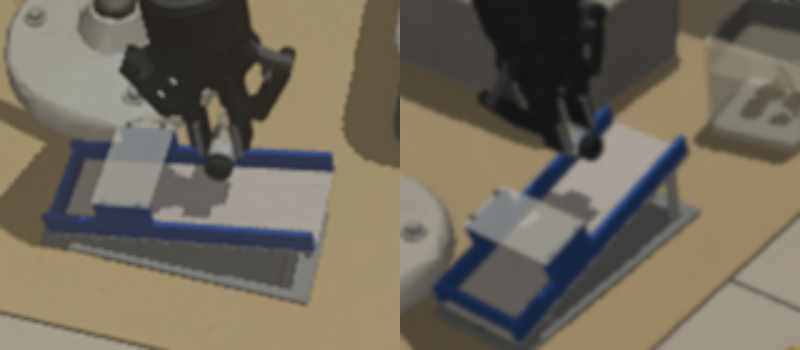

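The black vial is over the ramp, with its cap at (218,165) in the left view and (590,147) in the right. I'll let the arm settle and re-plan.

Run:
```python
from h import *
from station import *
d=get_image("side");im=d["img"];o=get_obs()
g=cv2.cvtColor(im,cv2.COLOR_BGR2GRAY)
e=proj(d,o["tool_pos"]);print("tcp px",e, "expected cap end/bottom px",[proj(d,o["tool_pos"]+[0,s,.0035]).round(1) for s in(-.029,.029)])
plan([load(-.005,15),load(-.005,2.5)])
```

```text
tcp px [330.08916624 128.59469688] expected cap end/bottom px [array([327. , 138.5]), array([333.4, 116.7])]
3.9 [ 0.5477 -0.064   0.1148] 0.022 29.51548935379833
turn [-0.0032, -0.0027, -0.0] shift [-0.0126, 0.0184, 0.1318] | deg 1 mm 40
turn [0.0, 0.0, 0.0] shift [0.0, 0.0, 0.0417] | deg 0 mm 13
```

carry_out:
  rows:
    - [-0.003,-0.003,0,-0.012,0.018,0.07,1]
    - [-0.003,-0.003,0,-0.012,0.018,0.131,1]
    - [-0.003,-0.003,0,-0.012,0.018,0.131,1]
    - [-0.003,-0.003,0,-0.012,0.018,0.131,1]
    - [-0.003,-0.003,0,-0.012,0.018,0.131,1]

```text
t: 4.4
tool_pos: [0.5643, -0.0691, 0.0815]
tool_rot: [2.074, 2.103, 0.261]
contact_force: [-0.8, -0.1, 0.1]
opening: 0.022
grip_force: 29.5
```

Run:
```python
from h import *
plan([load(-.005,2)])
```

```text
4.4 [ 0.5643 -0.0691  0.0815] 0.022 29.51791620638687
turn [0.0016, 0.0009, -0.0009] shift [0.0067, -0.0099, 0.0544] | deg 0 mm 17
```

Lower slowly and watch the contact force.

carry_out:
  rows:
    - [0,0,0,0.006,-0.008,0.015,1]
    - [0,0,0,0.006,-0.008,0.03,1]
    - [0,0,0,0.006,-0.008,0.045,1]
    - [0,0,0,0.006,-0.008,0.052,1]
    - [0,0,0,0.006,-0.008,0.052,1]

```text
t: 4.9
tool_pos: [0.5654, -0.0663, 0.0653]
tool_rot: [2.074, 2.106, 0.26]
contact_force: [-3.5, 0.7, 5.5]
opening: 0.0216
grip_force: 30.5
```

Run:
```python
from h import *
from station import *
plan([load(-.005,2)])
d=get_image("side");cv2.imwrite("pics/p2.png",np.hstack([cv2.resize(d["img"][80:200,250:390],None,fx=2.8,fy=2.8,interpolation=2),cv2.resize(get_image("scene")["img"][110:230,140:280],None,fx=2.8,fy=2.8,interpolation=2)]))
```

```text
4.9 [ 0.5654 -0.0663  0.0653] 0.0216 30.487064220942557
turn [0.0009, 0.0006, -0.0005] shift [-0.0029, -0.0, 0.0011] | deg 0 mm 1
```

View pics/p2.png

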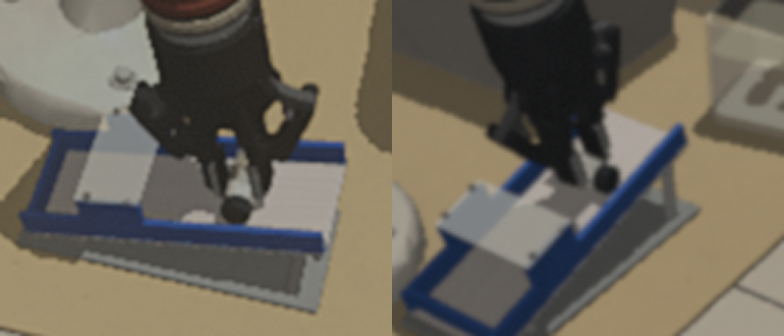

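It is in contact with the deck (5.5 N) and lies between the rails, with the cap at (235,208). I'll release it and lift away.

carry_out:
  rows:
    - [0,0,0,0,0,0,0.3]
    - [0,0,0,0,0,0,0.1]
    - [0,0,0,0,0,0,0.1]
    - [0,0,0,0,0,-0.03,0.1]
    - [0,0,0,0,0,-0.06,0.1]

```text
t: 5.5
tool_pos: [0.5605, -0.0663, 0.0823]
tool_rot: [2.074, 2.106, 0.26]
contact_force: [0.4, -0.7, 0.0]
opening: 0.0382
grip_force: 0.0
```

carry_out:
  rows:
    - [0,0,0,0,0,-0.04,0.1]
    - [0,0,0,0,0,-0.09,0.1]
    - [0,0,0,0,0,-0.15,0.1]
    - [0,0,0,0,0,-0.25,0.1]
    - [0,0,0,0,0,-0.35,0.1]

```text
t: 6.0
tool_pos: [0.5344, -0.0666, 0.1858]
tool_rot: [2.074, 2.105, 0.261]
contact_force: [0.9, 0.0, -0.0]
opening: 0.0381
grip_force: 0.0
```

Run:
```python
from h import *
from station import *
[get_image("side") for _ in range(4)]
# cream: closing heading -31.5 -> hover then down
plan([pose(.52,-.2,.2,-10,0),pose(.4035,-.3185,.12,-31.5),pose(.4035,-.3185,.010,-31.5)])
d=get_image("side");cv2.imwrite("pics/p3.png",np.hstack([cv2.resize(d["img"][80:200,250:390],None,fx=2.8,fy=2.8,interpolation=2),cv2.resize(get_image("scene")["img"][110:230,140:280],None,fx=2.8,fy=2.8,interpolation=2)]))
```

```text
6.2 [ 0.5356 -0.0668  0.186 ] 0.0389 0.0
turn [0.0798, -0.0068, 0.0601] shift [-0.4432, -0.0454, -0.0586] | deg 18 mm 135
turn [0.0, 0.0, 0.1194] shift [-0.4564, -0.3138, 0.2667] | deg 22 mm 184
turn [0.0, 0.0, 0.0] shift [0.0, 0.0, 0.3667] | deg 0 mm 110
```

View pics/p3.png

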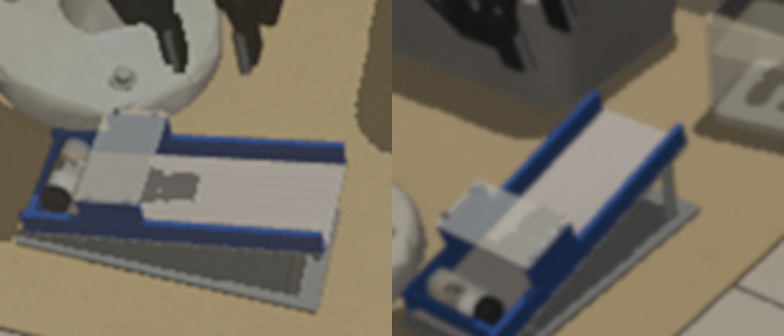

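The black vial lies square against the stop, with its cap at (55,195) in the left view. That was my tenth picture, so I'll go by numbers from here. Next is the cream vial.

carry_out:
  rows:
    - [0.08,-0.007,0.06,-0.443,-0.045,-0.059,-0.3]
    - [0.08,-0.007,0.06,-0.443,-0.045,-0.059,-0.3]
    - [0.08,-0.007,0.06,-0.443,-0.045,-0.059,-0.3]
    - [0.08,-0.007,0.06,-0.443,-0.045,-0.059,-0.3]
    - [0.08,-0.007,0.06,-0.443,-0.045,-0.059,-0.3]

```text
t: 6.8
tool_pos: [0.519, -0.1998, 0.1961]
tool_rot: [-2.403, -2.014, 0.006]
contact_force: [0.0, 0.2, 0.1]
opening: 0.056
grip_force: 0.0
```

carry_out:
  rows:
    - [0,0,0.119,-0.456,-0.314,0.267,-0.3]
    - [0,0,0.119,-0.456,-0.314,0.267,-0.3]
    - [0,0,0.119,-0.456,-0.314,0.267,-0.3]
    - [0,0,0.119,-0.456,-0.314,0.267,-0.3]
    - [0,0,0.119,-0.456,-0.314,0.267,-0.3]

```text
t: 7.3
tool_pos: [0.3993, -0.3169, 0.1143]
tool_rot: [-2.734, -1.529, 0.009]
contact_force: [-0.5, 0.3, -0.3]
opening: 0.0555
grip_force: 0.0
```

Run:
```python
from h import *
from station import *
get_image("side");get_image("side")
plan([pose(.4035,-.3185,.009,-31.5)])
```

```text
7.4 [ 0.4024 -0.3168  0.1172] 0.0556 0.0
turn [-0.0017, 0.0002, 0.0005] shift [-0.0029, 0.008, 0.3607] | deg 0 mm 108
```

carry_out:
  rows:
    - [0,0,0,-0.003,0.004,0.13,-0.3]
    - [0,0,0,-0.003,0.004,0.24,-0.3]
    - [0,0,0,-0.003,0.004,0.32,-0.3]
    - [0,0,0,-0.003,0.004,0.361,-0.3]
    - [0,0,0,-0.003,0.004,0.361,-0.3]

```text
t: 7.9
tool_pos: [0.4029, -0.3176, 0.0086]
tool_rot: [-2.734, -1.538, 0.006]
contact_force: [-0.3, -0.5, -0.0]
opening: 0.0553
grip_force: 0.0
```

carry_out:
  rows:
    - [0,0,0,0,0,0,1]
    - [0,0,0,0,0,0,1]
    - [0,0,0,0,0,0,1]
    - [0,0,0,0,0,0,1]
    - [0,0,0,0,0,0,1]
  force: 30

```text
t: 8.4
tool_pos: [0.4026, -0.3193, 0.0126]
tool_rot: [-2.735, -1.536, 0.008]
contact_force: [-7.2, 6.0, 13.8]
opening: 0.0196
grip_force: 29.6
```

carry_out:
  rows:
    - [0,0,0,0,0,-0.05,1]
    - [0,0,0,0,0,-0.2,1]
    - [0,0,0,0,0,-0.36,1]
    - [0,0,0,0,0,-0.5,1]
    - [0,0,0,0,0,-0.57,1]

```text
t: 8.9
tool_pos: [0.4056, -0.3215, 0.1881]
tool_rot: [2.733, 1.533, -0.001]
contact_force: [0.9, -0.3, -0.1]
opening: 0.0194
grip_force: 27.3
```

Run:
```python
from h import *
from station import *
d=get_image("side");get_image("side")
plan([pose(.49,-.18,.2,-12,7),load(-.005,60),load(-.005,15),load(-.005,2)])
# did cream leave its place?
a=dict(np.load("side0.npz"))["img"];print(np.abs(a.astype(int)-d["img"])[270:300,310:335].mean(), np.abs(a.astype(int)-d["img"])[235:260,212:240].mean())
```

```text
9.0 [ 0.406  -0.3219  0.1877] 0.0192 27.288316532503814
turn [-0.0362, 0.0086, -0.1075] shift [0.5494, -0.0072, -0.0439] | deg 20 mm 165
turn [-0.0387, 0.0132, -0.0711] shift [0.4098, 0.0893, 0.2755] | deg 15 mm 151
turn [0.0, 0.0, 0.0] shift [-0.0, 0.0, 0.15] | deg 0 mm 45
turn [0.0, 0.0, 0.0] shift [0.0, 0.0, 0.0433] | deg 0 mm 13
13.450666666666667 30.425714285714285
```

The 19 mm opening on a 24 mm vial, plus the upward push, means the pads are gripping above the vial's axis, because the tips sit back while partly open. I'll set it down and regrasp deeper.

carry_out:
  rows:
    - [0,0,0,0,0,0.15,1]
    - [0,0,0,0,0,0.3,1]
    - [0,0,0,0,0,0.45,1]
    - [0,0,0,0,0,0.56,1]
    - [0,0,0,0,0,0.578,1]

```text
t: 9.5
tool_pos: [0.4004, -0.317, 0.0035]
tool_rot: [-2.731, -1.532, 0.009]
contact_force: [-8.5, 7.8, 22.5]
opening: 0.0198
grip_force: 123.4
```

carry_out:
  rows:
    - [0,0,0,0,0,0,1]
    - [0,0,0,0,0,0,0.2]
    - [0,0,0,0,0,0,-0.3]
    - [0,0,0,0,0,0,-0.3]
    - [0,0,0,0,0,0,-0.3]

```text
t: 10.0
tool_pos: [0.4031, -0.3197, 0.0079]
tool_rot: [-2.739, -1.537, 0.005]
contact_force: [-0.3, 0.3, 0.4]
opening: 0.0553
grip_force: 0.0
```

Run:
```python
from h import *
plan([pose(.4035,-.3195,.0,-31.5)])
```

```text
10.0 [ 0.4031 -0.3197  0.0079] 0.0553 0.0
turn [-0.0009, 0.0007, 0.0005] shift [0.0012, 0.0008, 0.0265] | deg 0 mm 8
```

carry_out:
  rows:
    - [0,0,0,0,0,0.014,-0.3]
    - [0,0,0,0,0,0.028,-0.3]
    - [0,0,0,0,0,0.028,-0.3]

```text
t: 10.3
tool_pos: [0.4023, -0.3189, -0.0019]
tool_rot: [-2.736, -1.535, 0.006]
contact_force: [0.2, 0.6, -0.3]
opening: 0.0557
grip_force: 0.0
```

carry_out:
  rows:
    - [0,0,0,0,0,0,0.2]
    - [0,0,0,0,0,0,1]
    - [0,0,0,0,0,0,1]
    - [0,0,0,0,0,0,1]
    - [0,0,0,0,0,0,1]
  force: 30

```text
t: 10.8
tool_pos: [0.403, -0.3196, -0.0008]
tool_rot: [-2.738, -1.536, 0.005]
contact_force: [-1.5, 0.0, 0.5]
opening: 0.0228
grip_force: 29.7
```

A clean grip, with a 22.8 mm opening and no wedging force. Lift and carry.

carry_out:
  rows:
    - [0,0,0,0,0,-0.05,1]
    - [0,0,0,0,0,-0.2,1]
    - [0,0,0,0,0,-0.36,1]
    - [0,0,0,0,0,-0.5,1]
    - [0,0,0,0,0,-0.62,1]

```text
t: 11.3
tool_pos: [0.404, -0.3198, 0.1891]
tool_rot: [2.739, 1.537, -0.004]
contact_force: [-0.5, 0.3, -0.6]
opening: 0.023
grip_force: 29.7
```

Run:
```python
from h import *
from station import *
get_image("side");get_image("side")
plan([pose(.49,-.18,.2,-12,7),load(-.005,60,12.8)])
```

```text
11.4 [ 0.4063 -0.3222  0.1935] 0.0226 29.662143923342228
turn [-0.0359, 0.0088, -0.1075] shift [0.5498, -0.0086, -0.0246] | deg 20 mm 165
turn [-0.0387, 0.0132, -0.0711] shift [0.4115, 0.0929, 0.3063] | deg 15 mm 156
```

carry_out:
  rows:
    - [-0.036,0.009,-0.1075,0.55,-0.009,-0.025,1]
    - [-0.036,0.009,-0.1075,0.55,-0.009,-0.025,1]
    - [-0.036,0.009,-0.1075,0.55,-0.009,-0.025,1]
    - [-0.036,0.009,-0.1075,0.55,-0.009,-0.025,1]
    - [-0.036,0.009,-0.1075,0.55,-0.009,-0.025,1]

```text
t: 11.9
tool_pos: [0.4877, -0.1751, 0.1923]
tool_rot: [2.374, 1.929, 0.118]
contact_force: [-0.6, 0.5, -0.6]
opening: 0.0225
grip_force: 29.7
```

carry_out:
  rows:
    - [-0.039,0.013,-0.071,0.411,0.093,0.306,1]
    - [-0.039,0.013,-0.071,0.411,0.093,0.306,1]
    - [-0.039,0.013,-0.071,0.411,0.093,0.306,1]
    - [-0.039,0.013,-0.071,0.411,0.093,0.306,1]
    - [-0.039,0.013,-0.071,0.411,0.093,0.306,1]

```text
t: 12.4
tool_pos: [0.5492, -0.0635, 0.1035]
tool_rot: [2.085, 2.121, 0.259]
contact_force: [0.5, -0.5, -0.4]
opening: 0.0226
grip_force: 29.8
```

Run:
```python
from h import *
from station import *
[get_image("side") for _ in range(5)]
plan([load(-.005,15,12.8),load(-.005,2,12.8)])
```

```text
12.65 [ 0.5509 -0.0655  0.1068] 0.0228 29.753900449723005
turn [-0.0017, -0.0025, -0.0014] shift [-0.0074, 0.0139, 0.1348] | deg 1 mm 41
turn [0.0, 0.0, 0.0] shift [-0.0, -0.0, 0.0433] | deg 0 mm 13
```

carry_out:
  rows:
    - [0,0,0,-0.006,0.012,0.07,1]
    - [0,0,0,-0.006,0.012,0.134,1]
    - [0,0,0,-0.006,0.012,0.134,1]
    - [0,0,0,-0.006,0.012,0.134,1]
    - [0,0,0,-0.006,0.012,0.134,1]

```text
t: 13.15
tool_pos: [0.5639, -0.0657, 0.0685]
tool_rot: [2.083, 2.116, 0.264]
contact_force: [0.0, 0.2, -0.8]
opening: 0.0226
grip_force: 29.8
```

Run:
```python
from h import *
plan([load(-.005,1,12.8)])
```

```text
13.15 [ 0.5639 -0.0657  0.0685] 0.0226 29.75523266941309
turn [-0.0017, -0.0027, -0.001] shift [-0.0053, 0.0022, 0.0471] | deg 1 mm 14
```

carry_out:
  rows:
    - [0,0,0,-0.004,0.002,0.015,1]
    - [0,0,0,-0.004,0.002,0.03,1]
    - [0,0,0,-0.004,0.002,0.042,1]
    - [0,0,0,-0.004,0.002,0.046,1]
    - [0,0,0,-0.004,0.002,0.046,1]

```text
t: 13.65
tool_pos: [0.5671, -0.0661, 0.0558]
tool_rot: [2.084, 2.12, 0.26]
contact_force: [-12.5, 1.8, 17.5]
opening: 0.0225
grip_force: 31.9
```

carry_out:
  rows:
    - [0,0,0,0,0,-0.008,1]
    - [0,0,0,0,0,-0.008,1]

```text
t: 13.85
tool_pos: [0.5667, -0.0661, 0.0563]
tool_rot: [2.084, 2.117, 0.263]
contact_force: [0.1, 0.2, -0.9]
opening: 0.023
grip_force: 29.8
```

Just clear of the deck (under 1 mm of lift-off). Release and lift.

carry_out:
  rows:
    - [0,0,0,0,0,0,0.3]
    - [0,0,0,0,0,0,0.1]
    - [0,0,0,0,0,0,0.1]
    - [0,0,0,0,0,-0.03,0.1]
    - [0,0,0,0,0,-0.06,0.1]

```text
t: 14.35
tool_pos: [0.562, -0.0663, 0.0738]
tool_rot: [2.085, 2.118, 0.262]
contact_force: [0.3, -0.3, -0.2]
opening: 0.0386
grip_force: 0.0
```

carry_out:
  rows:
    - [0,0,0,0,0,-0.04,0.1]
    - [0,0,0,0,0,-0.09,0.1]
    - [0,0,0,0,0,-0.15,0.1]
    - [0,0,0,0,0,-0.25,0.1]
    - [0,0,0,0,0,-0.35,0.1]

```text
t: 14.85
tool_pos: [0.5371, -0.0677, 0.1775]
tool_rot: [2.084, 2.117, 0.262]
contact_force: [0.6, -1.2, 0.4]
opening: 0.0385
grip_force: 0.0
```

Run:
```python
from h import *
from station import *
for k in range(10): d=get_image("side")
s=get_image("scene")
np.savez("sideE.npz",**d);np.savez("sceneE.npz",**s)
o=get_obs();print(o["t"],o["tool_pos"],o["contact_force"])
a=np.load("side0.npz")["img"].astype(int);b=d["img"].astype(int)
print("small vial region diff",np.abs(a-b)[265:300,310:335].mean())
# sample brightness along ramp axis in image vs deck coordinate (side & scene), across 3 lateral lines
u=np.array([1,.0175,0]);t=np.tan(np.radians(14));first=cv2.imread("pics/p3.png")
for n,q in(("side",d),("scene",s)):
  for y in(-.022,0,.022):
    r=[]
    for x in np.arange(-.165,.05,.008):
        p=proj(q,L+u*x+[0,y,x*t+.02]);c=q["img"][int(round(p[1])),int(round(p[0]))];r.append(int(c.mean()))
    print(n,y,r)
```

```text
15.4 [ 0.53717805 -0.06758409  0.17435908] [-0.11490157 -0.07699717  0.91265507]
small vial region diff 3.5245714285714285
side -0.022 [84, 56, 43, 44, 40, 141, 132, 125, 136, 134, 141, 101, 92, 132, 116, 131, 131, 154, 152, 153, 153, 154, 155, 154, 155, 155, 154]
side 0 [84, 56, 150, 146, 129, 146, 143, 137, 143, 142, 142, 93, 92, 97, 94, 93, 96, 153, 154, 155, 153, 154, 155, 156, 156, 155, 156]
side 0.022 [80, 56, 113, 130, 112, 140, 143, 138, 140, 138, 138, 126, 108, 143, 135, 132, 129, 109, 100, 82, 73, 130, 108, 90, 73, 63, 63]
scene -0.022 [43, 28, 25, 27, 92, 95, 80, 102, 122, 140, 139, 141, 127, 145, 148, 158, 158, 160, 159, 159, 160, 159, 160, 160, 161, 160, 143]
scene 0 [43, 85, 134, 123, 114, 118, 80, 112, 143, 144, 143, 145, 144, 135, 142, 157, 159, 159, 159, 160, 160, 160, 161, 161, 161, 161, 141]
scene 0.022 [42, 82, 113, 119, 89, 106, 106, 112, 139, 153, 142, 144, 149, 147, 93, 126, 94, 72, 115, 86, 90, 94, 64, 69, 72, 81, 101]
```

The ramp's upper part is clear and the small vial is unmoved. I'll check the cream vial's place by differencing against the picture from before it was loaded.

Run:
```python
from h import *
p3=cv2.imread("pics/p3.png");t=np.tan(np.radians(14));u=np.array([1,.0175,0])
for n,c,(x0,y0) in(("side",p3[:,:392],(250,80)),("scene",p3[:,392:],(140,110))):
    d=dict(np.load(n+"E.npz"));b=cv2.resize(d["img"][y0:y0+120,x0:x0+140],None,fx=2.8,fy=2.8,interpolation=2)
    df=np.abs(b.astype(int)-c).sum(2)
    C=L+u*-.126+[0,0,-.126*t+.0124]
    q=[(proj(d,C+[0,s,0])-[x0,y0])*2.8 for s in(-.029,.029)];B=L+u*-.149+[0,0,-.149*t+.0124]
    qb=[(proj(d,B+[0,s,0])-[x0,y0])*2.8 for s in(-.029,.029)]
    m=(df>60).astype(np.uint8);m[:100]=0;k,lab,st,ce=cv2.connectedComponentsWithStats(m)
    print(n,"expect cream ends",np.round(q,0).tolist(),"black",np.round(qb,0).tolist())
    for i in range(1,k):
        if st[i,4]>60:
            ys,xs=np.where(lab==i);print(st[i].tolist(),ce[i].round(0),"new",b[lab==i].mean(0).round(),"old",c[lab==i].mean(0).round())
```

```text
side expect cream ends [[75.0, 210.0], [95.0, 152.0]] black [[46.0, 208.0], [67.0, 151.0]]
[13, 107, 13, 10, 61] [ 19. 112.] new [ 93. 118. 130.] old [71. 88. 96.]
[150, 167, 13, 7, 65] [155. 170.] new [133. 140. 146.] old [102. 108. 112.]
[172, 172, 22, 7, 113] [182. 174.] new [135. 142. 148.] old [ 99. 104. 109.]
[169, 178, 37, 27, 272] [192. 194.] new [ 99. 105. 110.] old [137. 144. 149.]
[24, 195, 15, 21, 132] [ 31. 206.] new [81. 56. 49.] old [130.  78.  55.]
[144, 199, 20, 7, 94] [154. 202.] new [100. 106. 111.] old [134. 141. 147.]
[0, 236, 26, 15, 223] [ 12. 243.] new [69. 88. 97.] old [102. 128. 140.]
scene expect cream ends [[123.0, 295.0], [63.0, 266.0]] black [[102.0, 319.0], [42.0, 289.0]]
[149, 203, 29, 15, 187] [164. 210.] new [114. 120. 124.] old [147. 154. 161.]
[54, 247, 26, 22, 375] [ 66. 257.] new [90. 95. 99.] old [68. 48. 39.]
[77, 262, 36, 32, 628] [ 94. 276.] new [110. 123. 130.] old [87. 91. 95.]
[85, 321, 23, 15, 160] [ 97. 328.] new [70. 41. 25.] old [112.  63.  37.]
```

Scene difference: the only new object is a light, vial-sized strip from crop (54,247) to (113,294). It lies along the expected line for the cream vial, directly behind the black one. I'm handing in.

```bash
python3 -c "
from station import *
print(finish_job())"
```

```text
the job is handed in; nothing more can be done
None
```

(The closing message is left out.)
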